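# Seat the wide-toothed comb in the clipper rack and lock it

## Task

Take the wide-toothed comb out of its stand and lower it gently into the slotted strip on the clipper rack, feeling for the slots rather than forcing it, until every tooth is in its own slot and the comb's back sits fully home on the strip. Then swing the rack's locking lever all the way round so that its nose lies over the comb's back, and let go. Do not disturb the two trimmers or the glass tumbler.

Things in the scene. Friction and masses are not known exactly. Their poses are not given: they have to be found in the camera images.
- comb_mid (a point): Centre of the loose comb (about 60 g, plastic), half-way up, 49.5 mm above its tooth tips. It stands teeth down, 99 mm high; own z up, y along the row of teeth, x across it. On the middle of its back is the upright handle to grip: 26 mm along y, 14 mm along x, from 5.5 mm below to 49.5 mm above this point.
- comb: The same comb; this origin is the tip of the middle tooth, same axes. Going up: 7 teeth 32 mm long, each 4.5 mm along y and 6 mm along x, at 12 mm pitch along y, middle one at y = 0; then the back, 96 mm along y, 12 mm along x, 12 mm high; then the handle, 55 mm high.
- stand: Fixed plastic stand of the comb, 104 mm along its y, 34 mm along x, 40 mm high, with one long trough; the comb's back lies on its end walls with the tooth tips 8 mm above the counter. Origin at the centre of its underside.
- rack: Round rack, 260 mm diameter, does not turn during the job; top 22 mm over the counter; origin at the centre of its underside. It carries, near slot_place, a white slotted strip: 100 mm along y, 28 mm along x, 38 mm high, 7 slots down to the disc at 12 mm pitch along y, each 6.3 mm along y, 10 mm along x, the middle one at the strip's middle, 11 mm solid at each end: the comb fits in one place only.
- slot_place (a point): Point fixed on the rack, rack axes, at the height of the strip's top. The strip is exactly here in x and z, but is clamped up to 13 mm off to either side along y; no reading tells where: look or feel. It does not shift when touched. Home: the comb's back rests on the strip, comb_mid 17.5 mm above this height, comb y along rack y (either way round). Over 40 N between comb and rack is forcing.
- lever (a joint): Angle of the locking lever, rad: 0 open (nose to rack +x, tail with knob to rack -x); grows clockwise seen from above to the stop at 1.6: locked, nose to rack -y over the end of the comb's back, tail to rack +y. Starts at 0 to 0.35; light friction, 0.03 N m, stays where left. The nose passes 2.5 mm above the back of a comb fully home.
- lever_pivot (a point): Pivot axis of the lever, fixed on the rack at its (-30, 74, 77.5) mm. The lever is a flat bar 12 mm wide and 6 mm thick, top face 80.5 mm above the counter; nose 45.5 mm and tail 45 mm from the pivot.
- lever_knob (a point): Centre of the upright round knob on the lever's tail, 45 mm from the pivot: diameter 14 mm, from 80.5 to 116.5 mm above the counter, centre at 98.5 mm.
- trimmer_deck: Grey hair trimmer lying in the rack's cradle, 127 mm long, 38 mm wide, 32 mm high, origin on its underside; leave alone.
- trimmer_counter: Silver hair trimmer of the same shape lying on the counter to the left of the stand; leave alone.
- tumbler: Glass tumbler, 72 mm diameter, 100 mm high, standing on the counter, origin under its centre; leave alone.
Not all that is in view belongs to the job. Of the things like the comb, leave any that is black; of the rest the larger one is meant. Leave any green look-alike of the stand alone.

How it is judged:
By the outcome, as a careful person would: the job done as asked, in the order asked, and still so for the second after the job is handed in, with the robot touching nothing.
It also fails if it takes over 72 s, if anything falls off the work surface, if the arm or the gripper's body presses on something with over 40 N, if the wrist force passes 120 N, or if a joint passes its speed limit or range.

## Robot

A 6-joint arm with a two-finger parallel gripper is mounted at the origin on the work surface. World frame = base frame: x ahead of the robot, y to its left, z up, the work surface at z = 0. Lengths are in m, angles in rad, forces in N, time in s.
With the tool pointing down it reaches from about 0.325 to 0.9 m from the base axis. Payload 6.1 kg.
Tool frame: the origin (TCP) lies midway between the tips of the shut fingers; the grasp point (between the pads) lies 19 mm behind it; z points along the fingers, y is the line along which they close (so a half turn about z gives the same grasp; the last joint's range is limited). The gripper opens to 85 mm and grips with 20 to 120 N. Pads are 22 mm wide; open, the fingers measure 114 mm over their backs; the gripper's body (76 mm by 85 mm) begins 54 mm behind the grasp point. The pads swing forward as they close: fully open they stand 13 mm farther back than shut.
Start: joints at [-1.388, 0.22, 1.526, -0, 1.395, -0.126], TCP at [0.19, -0.595, 0.231] pointing down, gripper open.
Joint ranges: [-2.98, 2.98], [-0.91, 2.08], [0.09, 2.57], [-1.24, 4.39], [0.2, 2.65], [-2.68, 2.68]. Speed limits (rad/s): [2.57, 2.57, 3.01, 3.14, 3.14, 3.14].

## Interface

Orientations are given as [roll, pitch, yaw] about the fixed x, y, z axes, in that order (R = Rz(yaw) Ry(pitch) Rx(roll)).
In Python, from plant import movep, move_l, set_joints, gripper_to, hold, inverse_kinematics, observe, get_image, get_calibration, Unreachable, job_done gives the robot as it stands. Calls block until the motion is done:
- movep(position, orientation): joint-space move of the TCP to a pose.
- move_l(position, feed=0.15, rotation=None, max_force=None): straight line of the TCP; rotation=None keeps the orientation; feed is the mean speed in m/s. With max_force (N) it stops when the force on the tool has changed by that much, and returns True; else False.
- set_joints(angles): joint-space move.
- gripper_to(opening, f_grip=None): finger opening in m; f_grip is the grip in N (None keeps the last); returns when the fingers have stopped.
- hold(seconds).
- inverse_kinematics(position, orientation): joint angles nearest the present ones, or None.
- observe(): the state.
- get_image(name): name is "scene" or "top"; returns (picture, depth): 384x512x3 uint8, red, green, blue; 384x512 float32, m along the optical axis (not along the pixel's ray), 0 where there is no reading.
- get_calibration(name): a dict with "intrinsics" (3x3 intrinsics, pixels), "world_from_camera" (4x4, takes a point from camera to world coordinates). Camera axes: x right, y down, z forward; pixel columns grow to the right and rows downward; lengths in m; the calibration is good to about 2 mm. A picture is of the moment at which its call begins. get_calibration takes no time and is no camera call.
A pose or a line that the arm cannot do raises Unreachable and nothing moves.
- job_done(): hands the job in; it is judged then, once.
The state is a dict: "time_s": time; "q": joint angles; "joint_velocities": joint speeds; "joint_torque": joint torques, N m; "eef_pos": TCP position; "tcp_rot": TCP orientation; "ft_force": force on the tool from outside, world axes, zero at the start; "torque": the same for the moment, N m; "opening": finger opening in m; "grasp_force": force on a finger pad.
Only numpy, scipy, OpenCV 4.12 (cv2) and the standard library are available. Lean on these libraries where they do the work, as an engineer would, in place of code of your own. Each camera call takes 0.05 s, during which the arm holds its last target. There are 200 camera calls.

## Working session

There is one attempt and no reset: what is moved stays moved. The work goes in short steps, each a Python script; the robot and the scene stay as the last script left them, time stands still between calls to the robot, and variables do not carry over. Pictures are saved under pics/ and viewed, at most 10 in all, crops included, and the job is handed in when it is done.

```bash
mkdir -p pics; ls; python3 - <<'E'
from plant import *
import cv2,numpy as np
for n in("scene","top"):
    p,d=get_image(n);np.savez(f"pics/{n}0.npz",p=p,d=d)
    cv2.imwrite(f"pics/{n}0.png",cv2.resize(p[...,::-1],(800,600)))
    c=get_calibration(n);print(n,np.round(c["intrinsics"],1).tolist(),np.round(c["world_from_camera"],3).tolist())
print(observe())
E
```

```text
pics
scene [[393.1, 0.0, 251.4], [0.0, 393.1, 192.5], [0.0, 0.0, 1.0]] [[-0.777, 0.518, -0.357, 0.898], [0.629, 0.643, -0.437, 0.522], [0.004, -0.564, -0.826, 0.815], [0.0, 0.0, 0.0, 1.0]]
top [[470.6, 0.0, 253.0], [0.0, 470.6, 191.5], [0.0, 0.0, 1.0]] [[0.01, -0.995, 0.095, 0.478], [-1.0, -0.012, -0.021, 0.132], [0.022, -0.094, -0.995, 1.049], [0.0, 0.0, 0.0, 1.0]]
{'time_s': 0.1, 'q': array([-1.38810401e+00,  2.21179464e-01,  1.52749851e+00,  5.50078731e-06,
        1.39470135e+00, -1.26103791e-01]), 'joint_velocities': array([-3.05041769e-04, -2.29643634e-03, -3.06662918e-03, -1.65720708e-03,
        1.81910200e-03,  9.64591340e-05]), 'joint_torque': array([ 1.00260135e-03, -4.98242140e+01, -3.90547013e+01, -7.98062092e-05,
        5.62084490e-03,  1.15069810e-05]), 'eef_pos': array([ 0.18984058, -0.59489661,  0.23028773]), 'tcp_rot': array([-3.13982085e+00, -2.30080017e-04,  3.08794933e-01]), 'ft_force': array([-0.50448105,  0.07580918,  0.15211995]), 'torque': array([ 0.00312477, -0.01376322, -0.00727793]), 'grasp_force': 0.0, 'opening': 0.0852898288687289}
```

View pics/top0.png

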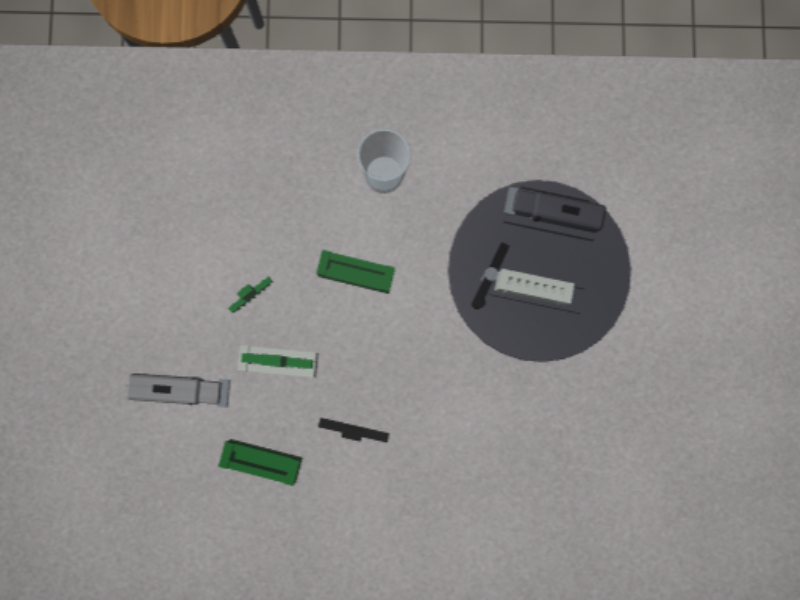

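View pics/scene0.png

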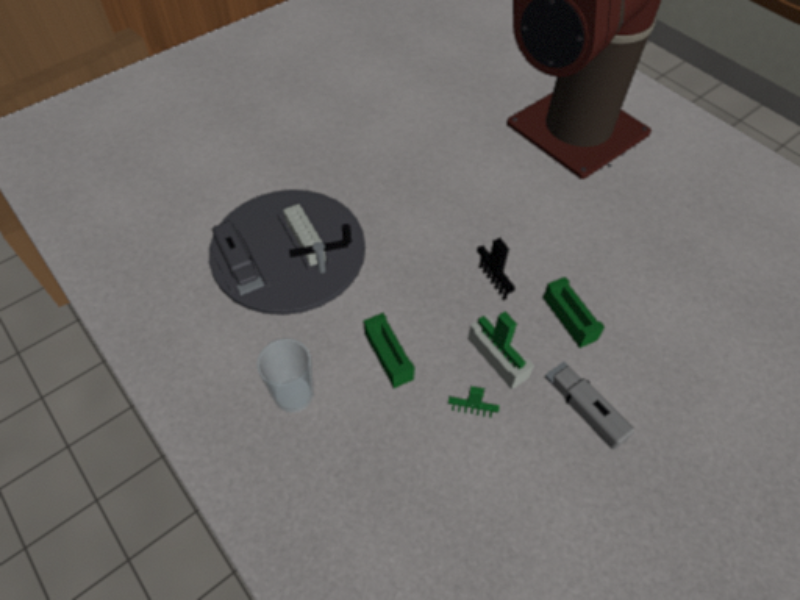

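Top view: the candidates for the comb are the green one in the white stand (278,361), the small green one (250,295) and the black one (353,430). The one in the white stand fits: it is not black, and it is the larger of the rest. The strip is at (535,287), the pivot at (490,273) and the knob at (478,303). Rack +y points left in the image, and +x points up.

```bash
cat > h.py <<'E'
import numpy as np,cv2
from plant import *
def cloud(n,d):
    c=get_calibration(n);K=c["intrinsics"];T=c["world_from_camera"]
    v,u=np.mgrid[:384,:512];P=np.stack([(u-K[0,2])/K[0,0]*d,(v-K[1,2])/K[1,1]*d,d],-1)
    return P@T[:3,:3].T+T[:3,3]
def ray(n,uv,z):
    c=get_calibration(n);K=c["intrinsics"];T=c["world_from_camera"]
    uv=np.atleast_2d(uv);r=np.c_[(uv-K[:2,2])/[K[0,0],K[1,1]],np.ones(len(uv))]@T[:3,:3].T
    return T[:3,3]+r*((z-T[2,3])/r[:,2:])
def rect(pts):
    (c,s,a)=cv2.minAreaRect((pts[:,:2]*1000).astype(np.float32))
    if s[0]<s[1]: s=s[::-1];a+=90
    return np.round(c,1),np.round(s,1),round((a+90)%180-90,2)  # angle of the long side from world x, deg
E
python3 - <<'E'
from h import *
for n in("top","scene"):
    f=np.load(f"pics/{n}0.npz");p=f["p"].astype(int);d=f["d"];P=cloud(n,d);z=P[...,2]
    R,G,B=p[...,0],p[...,1],p[...,2]
    green=((G>R+30)&(G>B+30)).astype(np.uint8)
    N,l,st,ce=cv2.connectedComponentsWithStats(green)
    for i in range(1,N):
        if st[i,4]>40:
            m=l==i;q=P[m];print(n,"green",ce[i].round(),st[i,4],"z",np.percentile(q[:,2],[5,50,98]).round(3),rect(q))
            t=m&(z>.09)
            if t.sum()>8: print("   handle top",P[t].mean(0).round(4),rect(P[t]),t.sum())
            t=m&(abs(z-.052)<.006)
            if t.sum()>20: print("   back top",P[t].mean(0).round(4),rect(P[t]))
    w=((p.min(-1)>185)|((p.min(-1)>150)&(G>=R)&(z>.02))).astype(np.uint8)
    N,l,st,ce=cv2.connectedComponentsWithStats(w)
    for i in range(1,N):
        if st[i,4]>100: m=l==i;print(n,"white",ce[i].round(),st[i,4],np.percentile(P[m][:,2],[5,50,95]).round(3),rect(P[m]))
    dark=((p.max(-1)<75)&(z<.03)&(z>.012)).astype(np.uint8)
    N,l,st,ce=cv2.connectedComponentsWithStats(dark);i=1+st[1:,4].argmax();q=P[l==i]
    (c,r)=cv2.minEnclosingCircle((q[:,:2]*1000).astype(np.float32));print(n,"rack",c,r,np.median(q[:,2]))
    hi=(p.max(-1)<75)&(z>.09)&(z<.13)&(P[...,1]<.1);q=P[hi]
    if len(q): print(n,"knob",np.median(q,0),len(q))
    lv=(p.max(-1)<75)&(z>.07)&(z<.09)&(P[...,1]<.1);print(n,"lever",lv.sum(),rect(P[lv]) if lv.sum() else 0)
p=np.load("pics/top0.npz")["p"][...,::-1]
a=cv2.resize(p[165:215,295:385],None,fx=8,fy=8,interpolation=2);b=cv2.resize(p[170:250,80:260],None,fx=4,fy=4,interpolation=2)[:, :720]
cv2.imwrite("pics/crop1.png",np.vstack([a[:280] if 0 else cv2.resize(a,(504,280)),b[:,:504]]))
E
```

```text
top green [227. 173.] 652 z [0.003 0.034 0.042] (array([560.4, 173.3]), array([152.3, 103.6]), -7.34)
top green [168. 182.] 45 z [0.03  0.032 1.049] (array([533.3, 219.5]), array([205.9,  24.6]), 51.11)
top green [154. 190.] 82 z [0.029 0.052 0.076] (array([571.8, 322.2]), array([43.8,  9.5]), -50.24)
top green [167. 230.] 152 z [0.05  0.105 0.11 ] (array([490.2, 287. ]), array([58.9, 13.2]), 85.06)
   handle top [0.4887 0.2705 0.107 ] (array([488.8, 270.7]), array([26. , 13.2]), 85.06) 89
   back top [0.4919 0.305  0.0514] (array([491.7, 304.5]), array([23.9, 11.1]), 84.93)
top green [191. 232.] 93 z [0.049 0.052 0.055] (array([486.2, 240.1]), array([34. , 11.4]), 85.39)
   back top [0.4862 0.2399 0.0519] (array([486.2, 240.1]), array([34. , 11.4]), 85.39)
top green [166. 296.] 695 z [0.003 0.034 0.042] (array([383.8, 224.3]), array([249.2,  88.7]), -64.04)
top white [342. 183.] 509 [0.048 0.06  0.063] (array([560.2,   9.8]), array([285.1,  70.5]), -69.96)
top white [181. 225.] 168 [0.031 0.034 0.041] (array([500. , 264.7]), array([89.3,  9. ]), 84.97)
top white [180. 237.] 190 [0.0
[... 565 characters left out ...]
0.1,  49.5]), 32.99)
   handle top [0.5016 0.2792 0.1256] (array([685.9, 397.7]), array([490.1,  22.6]), 32.99) 73
   back top [0.4927 0.299  0.0527] (array([493. , 298.8]), array([36.4, 11.2]), 89.54)
scene green [311. 208.] 46 z [0.051 0.053 0.056] (array([487.1, 239. ]), array([30.5,  9.9]), 82.2)
   back top [0.4878 0.238  0.0532] (array([487.1, 239. ]), array([30.5,  9.9]), 82.2)
scene green [303. 256.] 195 z [0.029 0.036 0.075] (array([581.4, 311.4]), array([67.2,  9.8]), -49.52)
scene rack (623.1803588867188, -93.56295776367188) 129.92864990234375 0.02341311218204728
scene knob [0.05030635 0.03648569 0.11220784] 742
scene lever 428 (array([311.3, -22.5]), array([675. , 114.9]), -5.64)
```

View pics/crop1.png

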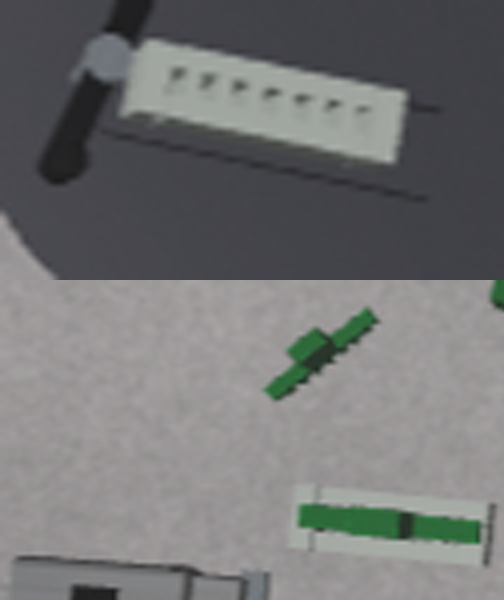

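The enlarged crop confirms the comb: green, in the white stand, handle top at (0.489, 0.271, 0.107) with y at 85°, and its 26 × 13 mm and z agree with the description. Next I'll pick it up and measure the strip by its top face.

```bash
python3 - <<'E'
from h import *
f=np.load("pics/top0.npz")
for n in("top","scene"):
    f=np.load(f"pics/{n}0.npz");p=f["p"].astype(int);P=cloud(n,f["d"]);z=P[...,2]
    box=(abs(P[...,0]-.59)<.12)&(abs(P[...,1]+.08)<.12)
    m=(box&(p.min(-1)>110)&(abs(z-.06)<.004)).astype(np.uint8)
    N,l,st,ce=cv2.connectedComponentsWithStats(m);i=1+st[1:,4].argmax();m=l==i
    v,u=np.nonzero(m);q=ray(n,np.c_[u,v].astype(float),.06);print(n,"strip",rect(q),m.sum(),P[m].mean(0).round(4))
    piv=box&(p.min(-1)>80)&(z>.079)&(z<.12);print("pivot cap",P[piv].mean(0).round(4) if piv.any() else 0,piv.sum(),np.median(z[piv]) if piv.any() else 0)
    k=box&(p.max(-1)<75)&(z>.1)&(z<.12);print("knob",P[k].mean(0).round(4),k.sum())
    disc=((P[...,0]>.4)&(p.max(-1)<80)&(abs(P[...,0]-.61)<.16)&(abs(P[...,1]+.1)<.16)).astype(np.uint8)
    c=max(cv2.findContours(disc,0,1)[0],key=cv2.contourArea);q=ray(n,cv2.convexHull(c)[:,0].astype(float),.022)
    A=np.c_[2*q[:,:2],np.ones(len(q))];s=np.linalg.lstsq(A,(q[:,:2]**2).sum(1),rcond=None)[0];print("rack",s[:2],(s[2]+s[0]**2+s[1]**2)**.5)
    if n=="top":
        p0=f["p"];g=cv2.cvtColor(p0,cv2.COLOR_RGB2GRAY);v,u=np.nonzero(m);H=np.zeros_like(g);cv2.fillConvexPoly(H,cv2.convexHull(np.c_[u,v].astype(np.int32)),1)
        H=cv2.erode(H,np.ones((3,3)));b=cv2.morphologyEx(cv2.resize(g,None,fx=4,fy=4,interpolation=2),cv2.MORPH_BLACKHAT,np.ones((25,25)))
        bb=((b>25)&(cv2.resize(H,None,fx=4,fy=4,interpolation=0)>0)).astype(np.uint8)
        N,l,st,ce=cv2.connectedComponentsWithStats(bb)
        for i in range(1,N):
            if st[i,4]>20:
                print("slot",st[i],(ray(n,(ce[i]+.5)/4-.5,.06)[0,:2]*1000).round(1))
X=np.array([.4888,.2707]);yaw=np.radians(85.1)
D=lambda y:[np.pi,0,y]
movep([*X,.16],D(yaw))
move_l([*X,.069],feed=.12,max_force=8)
gripper_to(.0,f_grip=40)
o=observe();print(o["opening"],o["grasp_force"],o["eef_pos"],o["tcp_rot"],o["ft_force"],o["time_s"],o["q"])
E
```

```text
top strip (array([593.7, -79. ]), array([100.8,  27.9]), 78.96) 511 [ 0.5937 -0.0793  0.0601]
pivot cap [ 0.6066 -0.0145  0.0827] 54 0.08238291497329542
knob [0.5652 0.0056 0.1156] 42
rack [ 0.62058388 -0.09395565] 0.12813885287692664
slot [1301  708   13   11  111] [603.5 -44.9]
slot [1322  712   13   13  124] [601.1 -56.2]
slot [1345  716   13   11  104] [599.2 -68.2]
slot [1367  722   14   10   99] [596.6 -80.3]
slot [1389  727   14    9   91] [594.5 -92.2]
slot [1412  731   12    9   80] [ 592.5 -103.8]
slot [1434  736   10    5   44] [ 590.8 -115.2]
scene strip (array([592.1, -86.8]), array([89.9, 26.5]), 78.95) 260 [ 0.5923 -0.0862  0.061 ]
pivot cap [ 0.6072 -0.0154  0.0836] 36 0.08369210416517664
knob [0.5672 0.0057 0.1113] 47
rack [ 0.62361484 -0.09269293] 0.13065703368823142
0.013702668120926225 41.113216280937195 [0.48880521 0.27074984 0.06918913] [-3.14157761e+00 -5.85410129e-05  1.48533738e+00] [-1.54760227 -0.54866509  2.97084331] 4.875 [3.64666320e-01 2.38584254e-01 1.83086262e+00 6.74691363e-05
 1.07213385e+00 4.50092995e-01]
```

```bash
cat > st.py <<'E'
from h import *
YAW=np.radians(78.96);S=np.array([.5937,-.079]);ey=np.array([np.cos(YAW),np.sin(YAW)]);ex=np.array([ey[1],-ey[0]])
R=[np.pi,0,YAW]
def at(a,b,z): return [*(S+a*ey+b*ex),z]
def show(t):
    o=observe();d=o["eef_pos"][:2]-S;F=o["ft_force"]
    print(t,"along %.1f across %.1f tip z %.1f"%(1e3*d@ey,1e3*d@ex,1e3*(o["eef_pos"][2]-.0612)),"F along/across/z",(F[:2]@ey).round(1),(F[:2]@ex).round(1),F[2].round(1),"T",o["torque"].round(2),"open %.4f"%o["opening"],"t %.1f"%o["time_s"])
    return o
E
python3 - <<'E'
from st import *
o=observe();x,y,_=o["eef_pos"]
move_l([x,y,.12],feed=.08);move_l([x,y,.2],feed=.2);show("lift")
movep(at(0,0,.2),R);show("over")
move_l(at(0,0,.128),feed=.12);hold(.2);o=show("near")
for a in(0,-.0012,.0012,-.0024,.0024):
    move_l(at(a,0,.1235),feed=.05);hold(.1)
    hit=move_l(at(a,0,.110),feed=.02,max_force=4);o=show(f"probe {a*1e3} {hit}")
    if o["eef_pos"][2]<.1165: break
p,d=get_image("scene");cv2.imwrite("pics/s2.png",cv2.resize(p[90:220,110:270,::-1],None,fx=4,fy=4,interpolation=2))
E
```

```text
lift along 322.9 across -170.3 tip z 137.8 F along/across/z 1.2 -0.3 -1.1 T [-0.04 -0.03  0.02] open 0.0136 t 6.2
over along 1.2 across -0.4 tip z 138.4 F along/across/z 1.4 0.3 -1.0 T [-0.01  0.03  0.04] open 0.0139 t 7.6
near along -0.0 across 0.8 tip z 68.1 F along/across/z 0.0 -0.3 -1.6 T [ 0.03 -0.03 -0.01] open 0.0135 t 8.5
probe 0.0 False along -0.0 across 0.1 tip z 48.9 F along/across/z -0.5 -0.3 -0.7 T [ 0.   -0.05 -0.04] open 0.0134 t 9.7
```

View pics/s2.png

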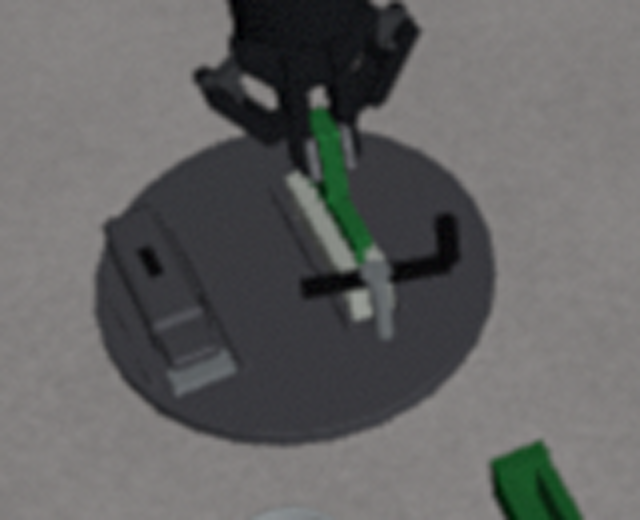

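The teeth entered at the first try: the tips are 11 mm below the strip's top with no force. The picture shows the comb (green, 340,200) in line with the strip. I'll lower it home.

```bash
python3 - <<'E'
from st import *
hit=move_l(at(0,0,.096),feed=.025,max_force=6);show(f"down {hit}")
hit=move_l(at(0,0,.0865),feed=.015,max_force=8);o=show(f"home {hit}")
E
```

```text
down False along 0.0 across 0.0 tip z 34.7 F along/across/z -0.4 0.2 -0.5 T [-0.03 -0.04 -0.06] open 0.0134 t 10.5
home True along 0.0 across 0.1 tip z 28.0 F along/across/z 0.1 -0.8 5.3 T [0.04 0.2  0.05] open 0.0135 t 11.0
```

```bash
cat >> st.py <<'E'
RY=YAW-np.pi/2;PV=np.array([.6067,-.0148])
def kn(th,z):
    f=RY+np.pi-th;return [*(PV+.045*np.array([np.cos(f),np.sin(f)])),z],[np.pi,0,f]
E
python3 - <<'E'
from st import *
o=observe();p=o["eef_pos"]
gripper_to(.05);hold(.2);move_l([p[0],p[1],.15],feed=.06);move_l([p[0],p[1],.22],feed=.25);show("up")
pos,r=kn(.265,.22);movep(pos,r);gripper_to(.026)
pic,d=get_image("top");P=cloud("top",d);z=P[...,2]
g=pic.astype(int);m=(g[...,1]>g[...,0]+30)&(g[...,1]>g[...,2]+30)&(P[...,1]<.05)&(abs(P[...,0]-.59)<.07);print("comb visible",m.sum(),[ (P[m&(abs(z-h)<.006)].mean(0).round(4),(m&(abs(z-h)<.006)).sum()) for h in(.127,.072) if (m&(abs(z-h)<.006)).any()])
pos,r=kn(.265,.088);hit=move_l(pos,feed=.08,max_force=5);show(f"at knob {hit}")
cv2.imwrite("pics/s3.png",cv2.resize(get_image("scene")[0][90:220,110:270,::-1],None,fx=4,fy=4,interpolation=2))
E
```

```text
up along -0.0 across 0.7 tip z 159.9 F along/across/z -0.4 -0.7 -0.6 T [ 0.02  0.   -0.03] open 0.0500 t 13.2
comb visible 0 []
at knob False along 77.3 across -42.5 tip z 27.4 F along/across/z 0.9 -0.5 0.7 T [ 0.   -0.02  0.01] open 0.0260 t 16.5
```

View pics/s3.png

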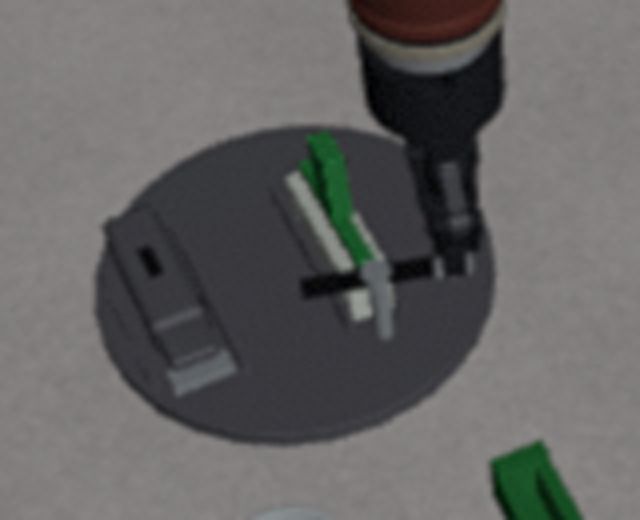

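The comb sits in the strip (340,200), standing free, and the fingers straddle the knob (455,262). I'll swing the lever.

```bash
python3 - <<'E'
from st import *
for th in np.linspace(.45,1.55,7):
    pos,r=kn(th,.088);hit=move_l(pos,feed=.05,rotation=r,max_force=10);show(f"{th:.2f} {hit}")
    if hit: break
E
```

```text
0.45 False along 85.1 across -39.9 tip z 27.0 F along/across/z -0.6 -0.6 0.6 T [-0.    0.03 -0.  ] open 0.0260 t 16.9
0.63 False along 92.0 across -35.9 tip z 26.8 F along/across/z -0.1 0.1 -0.6 T [-0.04 -0.03  0.05] open 0.0259 t 17.2
0.82 False along 98.1 across -30.5 tip z 26.8 F along/across/z -0.5 0.8 0.2 T [ 0.03  0.02 -0.  ] open 0.0258 t 17.6
1.00 False along 103.2 across -24.0 tip z 26.7 F along/across/z 0.1 -0.1 0.5 T [-0.02 -0.02  0.01] open 0.0259 t 17.9
1.18 False along 107.0 across -16.7 tip z 26.7 F along/across/z -0.2 -0.2 -0.1 T [0.02 0.02 0.01] open 0.0261 t 18.2
1.37 False along 109.4 across -8.9 tip z 26.7 F along/across/z 1.0 -0.3 0.3 T [-0.02 -0.01 -0.05] open 0.0258 t 18.6
1.55 False along 110.4 across -0.7 tip z 26.7 F along/across/z 0.5 -0.5 -0.1 T [ 0.02 -0.02  0.02] open 0.0262 t 18.9
```

```bash
python3 - <<'E'
from st import *
for th in (1.65,1.74,1.82,1.9):
    pos,r=kn(th,.088);hit=move_l(pos,feed=.02,rotation=r,max_force=6);show(f"{th:.2f} {hit}")
    if hit: break
pos,r=kn(1.62,.088);move_l(pos,feed=.03,rotation=r);show("back")
move_l([*pos[:2],.22],feed=.15);gripper_to(.05)
movep([.35,.1,.3],r)
pic,d=get_image("top");P=cloud("top",d);z=P[...,2];g=pic.astype(int)
box=(abs(P[...,0]-.59)<.12)&(abs(P[...,1]+.04)<.12)
k=box&(g.max(-1)<75)&(z>.1)&(z<.12);v=P[k].mean(0)[:2]-PV;print("knob",P[k].mean(0).round(4),k.sum(),"theta",(RY+np.pi-np.arctan2(v[1],v[0])))
m=(g[...,1]>g[...,0]+30)&(g[...,1]>g[...,2]+30)&box
for h in(.127,.072): q=m&(abs(z-h)<.006);print(h,P[q].mean(0).round(4),q.sum(),rect(P[q]))
cv2.imwrite("pics/t4.png",cv2.resize(pic[70:310,60:420,::-1],(800,533),interpolation=2))
E
```

```text
1.65 False along 110.3 across 3.8 tip z 26.8 F along/across/z -0.7 0.1 -0.1 T [ 0.02  0.01 -0.03] open 0.0261 t 19.3
1.74 False along 109.8 across 8.0 tip z 26.8 F along/across/z 0.9 0.5 0.2 T [0.01 0.02 0.05] open 0.0259 t 19.6
1.82 True along 109.3 across 8.2 tip z 25.9 F along/across/z -0.2 -0.0 -1.0 T [ 0.02  0.01 -0.  ] open 0.0259 t 19.8
back along 110.5 across 2.6 tip z 26.8 F along/across/z -0.3 -0.2 -0.2 T [ 0.   -0.05  0.02] open 0.0259 t 20.2
knob [ 0.606  -0.0031  0.1135] 59 theta 1.320808161402322
0.127 [ 0.5925 -0.0783  0.1269] 89 (array([592.6, -78.6]), array([25.4, 13.5]), 80.23)
0.072 [ 0.587  -0.1037  0.0721] 81 (array([589.5, -93.6]), array([66.3, 11.8]), 79.68)
```

View pics/t4.png

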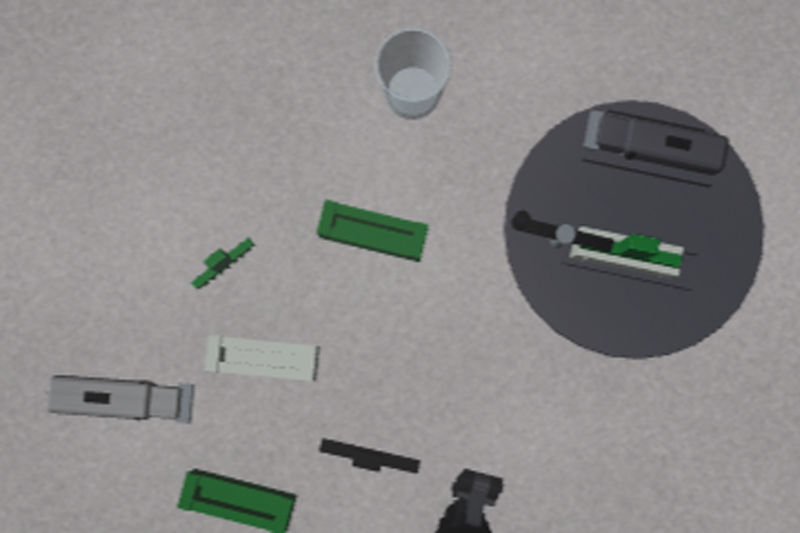

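The comb is home: handle top at 0.127, back at 0.072. The lever's nose (597,242) lies over the back's end. I'll check the angle more strictly.

```bash
python3 - <<'E'
from st import *
for n in("top","scene"):
    pic,d=get_image(n);P=cloud(n,d);z=P[...,2];g=pic.astype(int)
    k=(abs(P[...,0]-.615)<.04)&(abs(P[...,1]-.03)<.025)&(g.max(-1)<75)&(z>.108)&(z<.122)
    q=P[k];c=np.median(q,0);v=c[:2]-PV;print(n,"knob",c.round(4),k.sum(),rect(q),"r",np.hypot(*v),"theta",RY+np.pi-np.arctan2(v[1],v[0]))
    l=(abs(P[...,0]-.61)<.05)&(abs(P[...,1]+.01)<.065)&(g.max(-1)<75)&(z>.075)&(z<.087);print("lever",rect(P[l]),l.sum())
print(kn(1.6,.1)[0])
# push once more, firmly to the stop
pos,r=kn(1.6,.22);movep(pos,r);gripper_to(.026)
move_l([*pos[:2],.088],feed=.1,max_force=5);show("down")
for th in (1.66,1.72,1.78,1.84):
    pos,r=kn(th,.088);hit=move_l(pos,feed=.015,rotation=r,max_force=12);hold(.1);show(f"{th:.2f} {hit}")
    if hit: break
E
```

```text
top knob [0.6154 0.0297 0.1162] 38 (array([615.7,  29.5]), array([12.6, 11.4]), -43.95) r 0.04537310418471561 theta 1.5710174661382548
lever (array([603.9, -23.3]), array([107.5,  12.7]), 77.29) 200
scene knob [0.6183 0.0298 0.1161] 37 (array([617.3,  28.6]), array([14., 12.]), 79.5) r 0.046075208275645416 theta 1.6331859168356786
lever (array([605.7, -19.2]), array([109. ,  13.3]), 78.0) 101
[np.float64(0.616603228727354), np.float64(0.029096765948913722), 0.1]
down along 110.6 across 2.5 tip z 27.8 F along/across/z -0.4 -0.5 -1.0 T [ 0.   -0.03 -0.07] open 0.0260 t 25.8
1.66 False along 110.3 across 4.5 tip z 27.0 F along/across/z 0.6 -0.5 1.4 T [-0.03  0.02  0.02] open 0.0259 t 26.2
1.72 False along 110.0 across 7.1 tip z 26.8 F along/across/z 0.1 1.1 0.5 T [ 0.05  0.02 -0.01] open 0.0260 t 26.6
1.78 False along 109.6 across 8.5 tip z 26.4 F along/across/z 0.6 -5.5 2.9 T [0.09 0.86 0.03] open 0.0256 t 27.1
1.84 True along 108.9 across 8.0 tip z 25.2 F along/across/z 0.3 -0.7 -0.8 T [0.02 0.05 0.04] open 0.0259 t 27.4
```

The fingers pressed against a firm stop at 1.78, with the arm held back and a 5.5 N reaction, so the lever is fully locked. I'll back off, retreat and hand in.

```bash
python3 - <<'E'
from st import *
pos,r=kn(1.64,.088);move_l(pos,feed=.03,rotation=r);hold(.1);show("free")
move_l([*pos[:2],.22],feed=.12);movep([.35,.1,.3],r)
pic,d=get_image("top");P=cloud("top",d);z=P[...,2];g=pic.astype(int)
k=(abs(P[...,0]-.615)<.04)&(abs(P[...,1]-.03)<.025)&(g.max(-1)<75)&(z>.108)&(z<.122);print(np.median(P[k],0))
m=(g[...,1]>g[...,0]+30)&(abs(P[...,0]-.59)<.1)&(abs(P[...,1]+.08)<.06)&(abs(z-.127)<.006);print(P[m].mean(0),show("end")["time_s"])
hold(.3);print(job_done())
E
```

```text
free along 110.4 across 3.8 tip z 26.8 F along/across/z -0.2 0.6 0.3 T [-0.09  0.04  0.07] open 0.0261 t 27.8
[0.61513976 0.02993672 0.11635716]
end along 129.0 across -272.8 tip z 238.7 F along/across/z 0.4 -0.1 -0.3 T [-0.01  0.04  0.  ] open 0.0260 t 30.3
[ 0.59249456 -0.07808229  0.12697253] 30.2583
the job is handed in; nothing more can be done
None
```

The comb is fully home in the slotted strip, the lever is turned to its stop with its nose over the comb's back, the robot is clear, and the job was handed in at about 31 s.

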